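# Rebuild the swivel brake in a magnifier lamp's foot

## Task

Carry on rebuilding the swivel brake of the magnifier lamp: the first lined disc is already on the splined shaft of the white foot, so now fit the steel separator plate over the shaft with its two ears down in the slots, and after it the second lined disc with its inner teeth on the splines, both lying flat and fully home. Feel for the splines and the slots and never force the plates; let go of everything and leave the other parts and magnifiers where they are.

Things in the scene. Friction and masses are not known exactly. Their poses are not given: they have to be found in the camera images.
- foot: Lamp foot: heavy white round casting that does not move, 190 mm across, 18 mm high at the rim, with a boss 94 mm across whose top is 30 mm up. Origin: centre of its underside, on the shaft's axis; z up. A pair of dark steel lugs stands on its +y and another on its -y side; the +x and -x sides are free, which is where fingers find room beside the shaft.
- slot_mouth (a point): Mouth of the slot between the foot's two +y lugs, 36 mm off the shaft's axis and 51 mm above the foot's underside; the -y slot is its mirror image. A slot is 12 mm wide along the foot's x and open upward and outward; it lies 32 to 40 mm off the axis. Each lug is 8 x 8 mm with a rounded top that leads in.
- shaft_end (a point): On the shaft's axis at the upper ends of the six splines, 58 mm above the foot's underside. Splines: 29 mm across crests, 23 mm across roots, 6 mm wide, 60 degrees apart. Above: nose 21 mm across to 64 mm, stud 12 mm across to 76 mm. How far the shaft is turned is unknown and NOT in any measured pose; its stiff swivel holds against a light touch (0.25 N m to turn).
- stack_face (a point): On the shaft's axis, top face of the first lined disc (58 mm across), which is already home; 36 mm above the foot's underside. The separator's underside belongs here, and the second disc's underside 5 mm higher, 17 mm below the spline ends.
- separator: Separator plate lying flat on the table: plain steel ring, 58 mm outside, 34 mm smooth bore that clears the splines, 5 mm thick, 75 g, with two ears pointing out on its own +y and -y sides, 10 mm wide, reaching 42 mm from the centre. Origin: centre of its underside; z up. A half turn makes no difference. Home, its y axis lies along the foot's y axis.
- disc: Lined disc lying flat: round ring 58 mm outside, 6 mm thick, about 60 g, brown lining, with six inward teeth (6 mm wide, 60 degrees apart, one on its own +x; 25.6 mm across tips, 32 mm bore between). Origin: centre of its underside; z up. Teeth have 3 degrees of play each way between the splines; it lands on the spline ends until turned in step. Plates are spoilt by pushing over 40 N.
- spring: Bystander: plain dark steel spring ring, 52 mm outside, 38 mm bore, 5 mm high, without teeth or ears. Origin: centre of its underside.
- socket: Bystander: aluminium arm socket, 46 mm across, 42 mm high, with a small black thumb screw at its +y side. Origin: centre of its underside.
- magnifier: Bystander: dome magnifier in a wooden ring, 84 mm across, 21 mm high. Origin: centre of its underside.
- monocular: Bystander: black monocular standing upright, 33 mm across, 66 mm high. Origin: centre of its underside.
Mind the look-alikes: they are no part of the job. What is shaped like the separator but green, orange or turquoise is not meant.

How it is judged:
By the outcome, as a careful person would: the job done as asked, in the order asked, and still so for the second after the job is handed in, with the robot touching nothing.
It also fails if it takes over 69 s, if anything falls off the work surface, if the arm or the gripper's body presses on something with over 40 N, if the wrist force passes 120 N, or if a joint passes its speed limit or range.

## Robot

A 6-joint arm with a two-finger parallel gripper is mounted at the origin on the work surface. World frame = base frame: x ahead of the robot, y to its left, z up, the work surface at z = 0. Lengths are in mm, angles in rad, forces in N, time in s.
With the tool pointing down it reaches from about 350 to 775 mm from the base axis. Payload 7.3 kg.
Tool frame: the origin (TCP) lies at the very end of the fingers, on their centre line; the grasp point (between the pads) lies 19 mm behind it; z points along the fingers, y is the line along which they close (so a half turn about z gives the same grasp; the last joint's range is limited). The gripper opens to 92 mm and grips with 3 to 60 N. Pads are 19 mm wide; open, the fingers measure 130 mm over their backs; the gripper's body (75 mm by 190 mm) begins 47 mm behind the grasp point.
Start: joints at [-1.28, 0.342, 1.524, -0, 1.275, -0.146], TCP at [222.121, -475.718, 226.741] pointing down, gripper open.
Joint ranges: [-2.53, 2.53], [-0.77, 2.02], [0.04, 2.7], [-1, 4.14], [0.28, 2.66], [-3.11, 3.11]. Speed limits (rad/s): [2.57, 2.57, 3.14, 3.14, 3.14, 3.14].

## Interface

Orientations are given as [roll, pitch, yaw] about the fixed x, y, z axes, in that order (R = Rz(yaw) Ry(pitch) Rx(roll)).
In Python, from plant import get_obs, capture, close_job gives the robot as it stands. The module is installed in compiled form; this text tells all that it offers.
- The arm moves only by the shell command python3 -m handwheel 'ROWS'. ROWS is JSON, a list of rows, each a list of 3 entries, a list of its own where there are three numbers: the turn, a rotation vector about the tool's x, y, z in degrees, then the shift along the tool's x, y, z in m, then the opening, from 0 (shut) to 1 (fully open). A call has 1 to 12 rows; each row is the pose to reach, as a shift and turn from the pose commanded when the call began, along the tool's axes at that moment; what a row does not reach only later rows make up. A row lasts 1/10 s, in which the tool goes at most 50 mm and 8.59 degrees, less where a joint would pass 70% of its speed; a pose out of reach is approached as far as the arm can. A call with a gripper value outside its range is refused whole. The fingers move at their own pace and stop on an object; the grip force is fixed at half the most. Time passes only in rows, so rows that repeat a pose let the fingers close. It gives the time, the measured TCP pose, the force, the opening and the grip force at its end, in the units of the state.
- get_obs(): the state, without advancing time (a new reading comes with each control period).
- capture(name): name is "scene" or "side" or "wrist"; returns a dict with "image" (480x640x3 uint8, red, green, blue), "depth" (480x640 float32, mm along the optical axis (not along the pixel's ray), 0 where there is no reading), "fx", "fy", "cx", "cy" (pixels), "camera_from_world" (4x4, takes a point from world to camera coordinates). Camera axes: x right, y down, z forward; pixel columns grow to the right and rows downward; lengths in mm; the calibration is good to about 2 mm. A picture is of the moment at which its call begins.
- close_job(): hands the job in; it is judged then, once.
The state is a dict: "time": time; "joint_positions": joint angles; "dq": joint speeds; "tau": joint torques, N m; "tool_pos": TCP position; "tcp_rot": TCP orientation; "contact_force": force on the tool from outside, world axes, zero at the start; "moment": the same for the moment, N m; "grip_width": finger opening in mm; "finger_force": force on a finger pad.
Only numpy, scipy, OpenCV 4.12 (cv2) and the standard library are available. Lean on these libraries where they do the work, as an engineer would, in place of code of your own. Each camera call takes 0.05 s, during which the arm holds its last target. There are 200 camera calls.

## Working session

There is one attempt and no reset: what is moved stays moved. The work goes in short steps, Python scripts to look and compute and a shell command to move; the robot and the scene stay as the last step left them, time stands still between calls to the robot, and variables do not carry over. Pictures are saved under pics/ and viewed, at most 11 in all, crops included, and the job is handed in when it is done.

```bash
mkdir -p pics; ls; python3 - <<'E'
from plant import *
import cv2
o=get_obs();print(o)
for n in("scene","side"):
    c=capture(n);cv2.imwrite(f"pics/{n}0.png",c["image"][:,:,::-1]);print(n,c["fx"],c["cx"],c["cy"],c["camera_from_world"].round(3).tolist())
E
```

```text
pics
{'time': 0.0, 'joint_positions': array([-1.27998931e+00,  3.42743262e-01,  1.52498650e+00, -1.26414161e-05,
        1.27538127e+00, -1.46038551e-01]), 'dq': array([-0.00089979,  0.00120183, -0.00048447, -0.0013492 , -0.00174435,
        0.00022898]), 'tau': array([-2.63285358e-03, -4.31254399e+01, -2.44224483e+01,  7.13691255e-02,
        5.58120373e-02, -1.47902188e-04]), 'tool_pos': array([ 222.00454721, -475.32244841,  226.04494457]), 'tcp_rot': array([-3.14008868e+00, -2.08994537e-04,  4.36849101e-01]), 'contact_force': array([ 0.43273465,  0.30227605, -0.70063955]), 'moment': array([-0.00360931, -0.04719669,  0.0422987 ]), 'finger_force': 0.0, 'grip_width': 92.02520416620715}
scene 502.81130660107345 316.5192930403931 232.85409682570983 [[0.279, 0.96, -0.015, -108.285], [0.805, -0.242, -0.542, -424.082], [-0.524, 0.139, -0.84, 1246.218], [0.0, 0.0, 0.0, 1.0]]
side 510.28111870780543 315.6933560811281 232.96655979119473 [[-0.969, -0.245, 0.018, 531.791], [-0.182, 0.667, -0.722, 177.341], [0.165, -0.704, -0.691, 886.505], [0.0, 0.0, 0.0, 1.0]]
```

View pics/scene0.png

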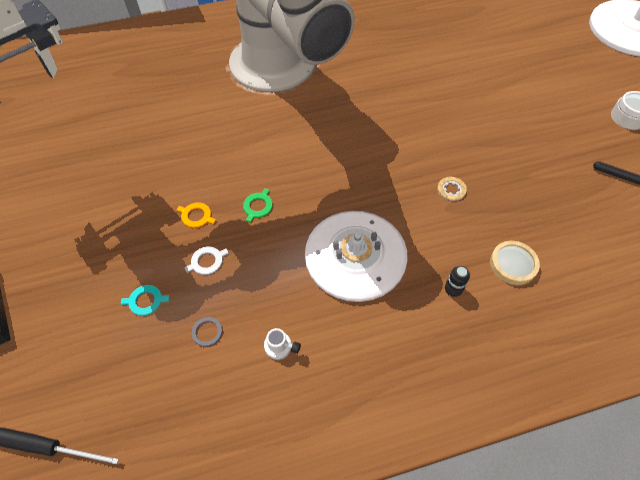

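The eared rings are orange (197,215), green (258,205), turquoise (146,300) and bare pale steel (207,261). The steel one fits the separator. The spring ring (207,331) has no ears. The lined disc is at (452,188) and the foot at (356,255). I'll confirm this in an enlarged crop and measure.

```bash
cat > h.py <<'E'
import numpy as np, cv2
from plant import *
def ray(c,uv,z):
    T=c["camera_from_world"];R=T[:3,:3];o=-R.T@T[:3,3]
    uv=np.atleast_2d(uv).astype(float)
    d=np.c_[(uv[:,0]-c["cx"])/c["fx"],(uv[:,1]-c["cy"])/c["fy"],np.ones(len(uv))]@R
    return (o+d*((z-o[2])/d[:,2])[:,None])[:,:2]
def proj(c,P):
    T=c["camera_from_world"];p=np.atleast_2d(P)@T[:3,:3].T+T[:3,3]
    return np.c_[c["fx"]*p[:,0]/p[:,2]+c["cx"],c["fy"]*p[:,1]/p[:,2]+c["cy"]]
def blob(m,near,r=60):
    n,l,s,ce=cv2.connectedComponentsWithStats(m.astype(np.uint8))
    k=[i for i in range(1,n) if s[i,4]>40 and np.hypot(*(ce[i]-near))<r]
    i=max(k,key=lambda i:s[i,4]); v,u=np.nonzero(l==i); return np.c_[u,v]
E
python3 - <<'E'
from h import *
c=capture("scene");im=c["image"]
hsv=cv2.cvtColor(im,cv2.COLOR_RGB2HSV)
a=cv2.resize(im[225:295,165:250],(400,330),interpolation=2);b=cv2.resize(im[160:220,415:490],(400,330),interpolation=2)
f=cv2.resize(im[205:305,300:412],(400,330),interpolation=2)
s=capture("side")["image"];s=cv2.resize(s,(400,270))
cv2.imwrite("pics/crop1.png",np.vstack([np.hstack([a,b]),np.hstack([cv2.resize(f,(400,270)),s])])[:,:,::-1])
white=(hsv[...,1]<60)&(hsv[...,2]>140)
p=blob(white,(207,261),15);w=ray(c,p,5);hull=cv2.convexHull(w.astype(np.float32))
cen,sz,ang=cv2.minAreaRect(w.astype(np.float32));print("sep",len(p),w.mean(0),cen,sz,ang)
W=w-w.mean(0);e,v=np.linalg.eigh(W.T@W);print("long axis deg",np.degrees(np.arctan2(v[1,1],v[0,1])))
wood=(hsv[...,0]<25)&(hsv[...,1]>60)&(hsv[...,2]<190)
print(hsv[188,440:466].tolist())
p=blob(white,(356,255),40);w=ray(c,p,18);print("foot",len(p),w.mean(0),cv2.minEnclosingCircle(w.astype(np.float32)))
print("disc approx",ray(c,(452,188),6))
E
```

```text
sep 589 [ 517.49905517 -251.41681053] (516.7872314453125, -250.12774658203125) (60.011817932128906, 68.98890686035156) 52.64501953125
long axis deg 105.69543335463081
[[18, 116, 242], [18, 114, 237], [17, 100, 227], [165, 2, 214], [15, 2, 216], [0, 8, 218], [12, 135, 164], [13, 152, 163], [12, 151, 162], [12, 153, 162], [13, 154, 164], [13, 156, 159], [13, 154, 162], [14, 156, 162], [13, 157, 162], [13, 157, 162], [13, 149, 163], [13, 96, 159], [90, 1, 177], [120, 1, 177], [0, 0, 226], [17, 24, 219], [18, 113, 237], [18, 118, 225], [18, 120, 217], [18, 117, 229]]
foot 6693 [595.60999436  14.08110214] ((590.3991088867188, 16.01030158996582), 96.29612731933594)
disc approx [[494.79810966 254.7373295 ]]
```

View pics/crop1.png

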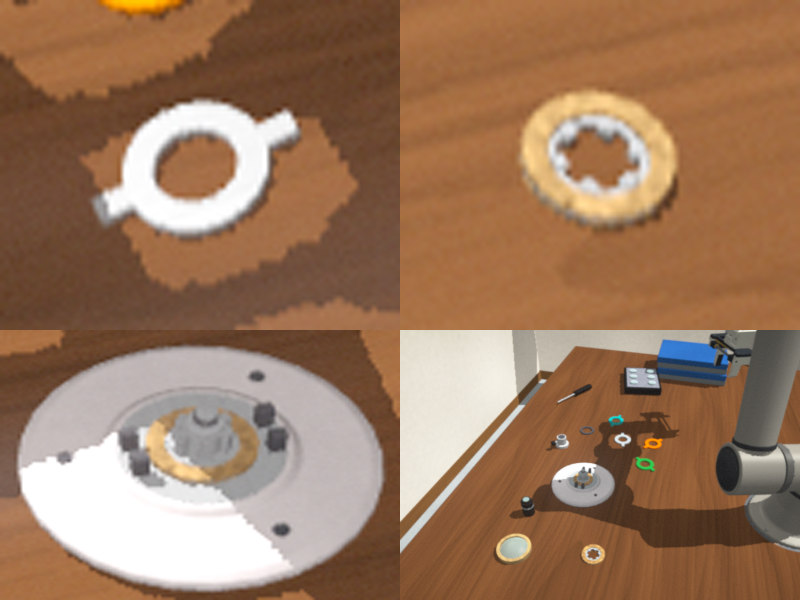

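Confirmed: the pale bare-steel eared ring at scene (207,261) is the separator, with ears near (187,269) and (226,252). The toothed brown disc is at (452,188). The foot's lugs are left and right of the shaft. Next I compute the approach.

```bash
cat >> h.py <<'E'
from scipy.spatial.transform import Rotation as Ro
def go(xyz,yaw):
    "print shift (m, tool axes) and turn (deg rotvec) to reach xyz with tool down at yaw (deg, mod 180)"
    o=get_obs();R=Ro.from_euler("xyz",o["tcp_rot"]);y0=np.degrees(o["tcp_rot"][2])
    yaw=y0+(yaw-y0+90)%180-90
    t=(R.inv()*Ro.from_euler("xyz",[180,0,yaw],degrees=True)).as_rotvec(degrees=True)
    s=R.inv().apply(np.array(xyz)-o["tool_pos"])/1000
    print("pos",o["tool_pos"].round(1),"yaw",round(y0,1),"t",round(o["time"],2),"| turn",t.round(2),"shift",s.round(4),"q6",o["joint_positions"][5].round(2))
E
python3 - <<'E'
from h import *
c=capture("scene")
e=ray(c,[(186.7,269.1),(225.6,252.2),(206.5,260.7)],5);print(e)
d=e[1]-e[0];a=np.degrees(np.arctan2(d[1],d[0]));print("ear axis",a)
m=e[:2].mean(0);print(m)
# tool y must be perpendicular to ears => tool x along ears => yaw=a
go([*m,190],a)
# lugs from crop: x=300+X*112/400,y=205+(Y-330)*100/270
l=np.array([(264,410),(277,434),(130,437),(140,460)],float)
uv=np.c_[300+l[:,0]*.28,205+(l[:,1]-330)*100/270];w=ray(c,uv,48);print(w,w.mean(0))
d=w[:2].mean(0)-w[2:].mean(0);print("foot y axis",np.degrees(np.arctan2(d[1],d[0])))
E
```

```text
[[ 526.4784895  -288.83028269]
 [ 511.37877695 -213.32560602]
 [ 519.29656563 -250.84137573]]
ear axis 101.30904027044045
[ 518.92863323 -251.07794435]
pos [ 222.1 -475.6  226.4] yaw 25.0 t 0.25 | turn [-3.000e-02 -3.000e-02 -7.628e+01] shift [ 0.364  -0.0778  0.0365] q6 -0.15
[[579.38773701  53.55477229]
 [599.05194798  53.40172655]
 [580.13430932 -17.77086732]
 [598.41929382 -18.31410716]] [589.24832203  17.71788109]
foot y axis 90.04563031589541
```

```bash
python3 -m handwheel '[[[0,0,-76.3],[0.364,-0.078,0.036],1],[[0,0,-76.3],[0.364,-0.078,0.036],1],[[0,0,-76.3],[0.364,-0.078,0.036],1],[[0,0,-76.3],[0.364,-0.078,0.036],1],[[0,0,-76.3],[0.364,-0.078,0.036],1],[[0,0,-76.3],[0.364,-0.078,0.036],1],[[0,0,-76.3],[0.364,-0.078,0.036],1],[[0,0,-76.3],[0.364,-0.078,0.036],1],[[0,0,-76.3],[0.364,-0.078,0.036],1],[[0,0,-76.3],[0.364,-0.078,0.036],1],[[0,0,-76.3],[0.364,-0.078,0.036],1],[[0,0,-76.3],[0.364,-0.078,0.036],1]]'
python3 - <<'E'
from h import *
go([518.9,-251,190],101.3)
c=capture("wrist");cv2.imwrite("pics/w1.png",c["image"][:,:,::-1]);print(proj(c,[[518.9,-251,5]]))
E
```

```text
time: 1.45
tool_pos: [518.5, -251.6, 190.8]
tcp_rot: [3.142, 0.0, 1.765]
contact_force: [0.1, 0.4, 0.8]
grip_width: 91.5
finger_force: 0.0
pos [ 518.5 -251.6  190.8] yaw 101.1 t 1.45 | turn [ 0.    0.01 -0.18] shift [0.0005 0.0005 0.0008] q6 -0.78
[[321.10994607 219.51436844]]
```

View pics/w1.png

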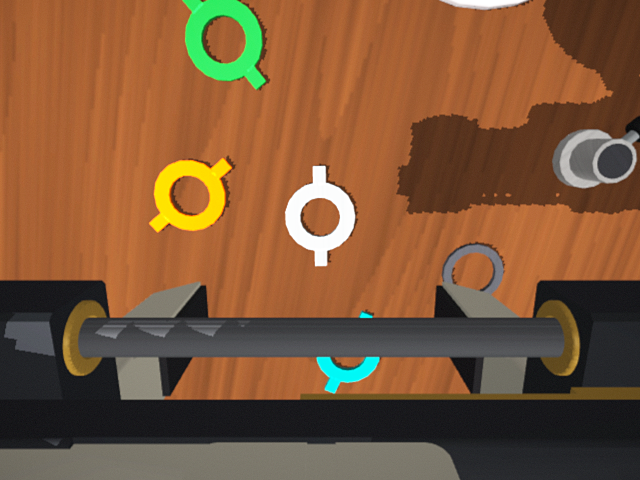

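The steel separator is at (320,216) with its ears vertical. Orange (190,195) and spring (473,268) are clear of where the fingers go.

```bash
python3 - <<'E'
from h import *
c=capture("wrist");hsv=cv2.cvtColor(c["image"],cv2.COLOR_RGB2HSV)
p=blob((hsv[...,1]<50)&(hsv[...,2]>150),(320,216),20);w=ray(c,p,5).astype(np.float32)
r=cv2.minAreaRect(w);print(len(p),w.mean(0),r)
W=w-w.mean(0);e,v=np.linalg.eigh(W.T@W);a=np.degrees(np.arctan2(v[1,1],v[0,1]));print(a)
go([*r[0],3],a)
E
```

```text
2990 [ 517.24207 -248.26244] ((517.4119262695312, -249.10997009277344), (58.11088180541992, 72.58049011230469), 49.10014343261719)
102.25417
pos [ 518.6 -251.6  190.9] yaw 101.2 t 1.55 | turn [ 0.01  0.02 -1.09] shift [ 0.0028 -0.0007  0.1879] q6 -0.78
```

```bash
python3 -m handwheel '[[[0,0,-1.1],[0.002,-0.0007,0.05],1],[[0,0,-1.1],[0.002,-0.0007,0.1],1],[[0,0,-1.1],[0.002,-0.0007,0.15],1],[[0,0,-1.1],[0.002,-0.0007,0.18],1],[[0,0,-1.1],[0.002,-0.0007,0.185],1],[[0,0,-1.1],[0.002,-0.0007,0.188],1],[[0,0,-1.1],[0.002,-0.0007,0.188],0.5],[[0,0,-1.1],[0.002,-0.0007,0.188],0.5],[[0,0,-1.1],[0.002,-0.0007,0.188],0.5],[[0,0,-1.1],[0.002,-0.0007,0.188],0.5],[[0,0,-1.1],[0.002,-0.0007,0.188],0.5],[[0,0,-1.1],[0.002,-0.0007,0.188],0.5]]'
```

```text
time: 2.75
tool_pos: [518.2, -249.4, 3.3]
tcp_rot: [3.141, 0.001, 1.788]
contact_force: [-1.1, 1.5, 3.5]
grip_width: 55.2
finger_force: 30.0
```

```bash
python3 -m handwheel '[[[0,0,0],[0,0,-0.05],0.4],[[0,0,0],[0,0,-0.1],0.4],[[0,0,0],[0,0,-0.14],0.4],[[0,0,0],[0,0,-0.14],0.4]]'; python3 - <<'E'
from h import *
c=capture("wrist");cv2.imwrite("pics/w2.png",c["image"][:,:,::-1]);o=get_obs();print(o["grip_width"])
t=o["tool_pos"];print(proj(c,[t,t+[0,0,4]]))
go([589.2,17.5,130],90)
E
```

```text
time: 3.15
tool_pos: [520.7, -250.9, 148.8]
tcp_rot: [3.134, 0.008, 1.788]
contact_force: [0.8, -0.1, -0.8]
grip_width: 55.1
finger_force: 30.0
55.33646575115552
[[317.12065207 301.80053498]
 [317.11436328 305.64725656]]
pos [ 519.2 -250.1  145.6] yaw 102.4 t 3.2 | turn [ 0.27  0.23 12.43] shift [0.2463 0.1259 0.015 ] q6 -0.8
```

View pics/w2.png

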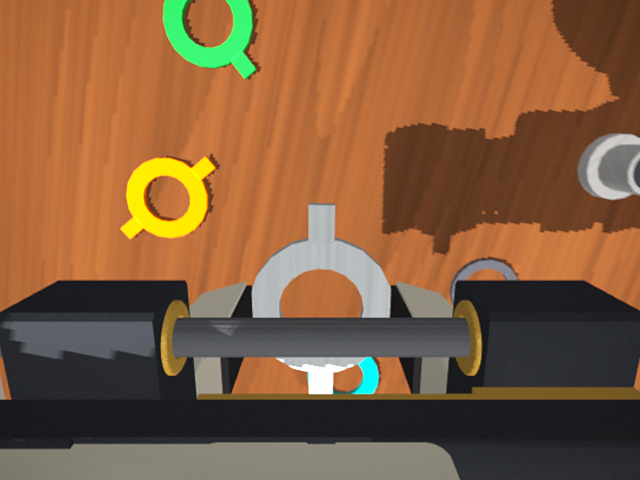

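The plate is held well centred (ring centre about (321,307), ears upright). I'll stop short of the foot to measure the shaft and lugs from close by.

```bash
python3 -m handwheel '[[[0,0,8],[0.04,0.02,0.0],0.4],[[0.2,0.2,12.4],[0.08,0.045,0.0],0.4],[[0.2,0.2,12.4],[0.12,0.08,0.0],0.4],[[0.2,0.2,12.4],[0.157,0.105,0.0],0.4],[[0.2,0.2,12.4],[0.157,0.105,0.0],0.4],[[0.2,0.2,12.4],[0.157,0.105,0.0],0.4]]'; python3 - <<'E'
from h import *
c=capture("wrist");cv2.imwrite("pics/w3.png",c["image"][:,:,::-1]);np.save("w3.npy",c,allow_pickle=True)
T=c["camera_from_world"];print("cam at",-T[:3,:3].T@T[:3,3],"fwd",T[2,:3])
t=get_obs()["tool_pos"];print(proj(c,[t+[0,0,4],[589.2,17.5,76],[589.2,17.5,58]]))
go([589.2,17.5,130],90)
E
```

```text
time: 3.8
tool_pos: [585.8, -72.0, 140.7]
tcp_rot: [-3.134, -0.004, 1.574]
contact_force: [0.7, -1.9, -1.4]
grip_width: 55.0
finger_force: 30.0
cam at [587.04135731  -5.82153745 299.05864444] fwd [-0.00677326 -0.2448187  -0.96954522]
[[319.87883671 314.85397213]
 [328.59065511  91.42895458]
 [328.2456733   95.09061593]]
pos [585.7 -73.2 141.1] yaw 90.1 t 3.85 | turn [-0.4  -0.19  0.08] shift [0.0907 0.0037 0.0114] q6 -0.26
```

View pics/w3.png

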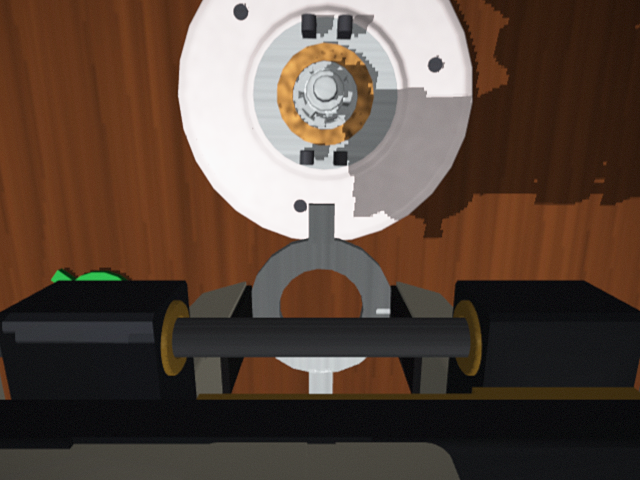

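```bash
python3 - <<'E'
from h import *
c=np.load("w3.npy",allow_pickle=True).item();im=c["image"];g=im.max(2)
n,l,s,ce=cv2.connectedComponentsWithStats((g[0:200,270:385]<75).astype(np.uint8))
for i in range(1,n):
    if s[i,4]>60: print(s[i],ce[i]+[270,0])
# hand ring: centre by bore edges / outline
hsv=cv2.cvtColor(im,cv2.COLOR_RGB2HSV)
row=hsv[290];print([ (u,int(row[u,1]),int(row[u,2])) for u in range(246,400,3)])
a=cv2.resize(im[40:145,270:380],(770,595),interpolation=cv2.INTER_CUBIC);cv2.imwrite("pics/shaft1.png",a[:595,:,::-1])
E
```

```text
[ 32  15  15  23 298] [308.83892617  26.21812081]
[ 68  16  15  23 280] [344.56785714  27.34642857]
[ 31 150  13  14 129] [307.98449612 156.26356589]
[ 64 151  14  14 183] [340.17486339 157.54098361]
[(246, 128, 10), (249, 77, 10), (252, 11, 94), (255, 15, 104), (258, 10, 105), (261, 7, 103), (264, 7, 105), (267, 10, 106), (270, 12, 105), (273, 10, 102), (276, 7, 103), (279, 15, 105), (282, 8, 102), (285, 191, 107), (288, 195, 102), (291, 184, 101), (294, 180, 105), (297, 177, 101), (300, 179, 100), (303, 178, 99), (306, 185, 98), (309, 177, 104), (312, 181, 100), (315, 180, 98), (318, 182, 98), (321, 178, 96), (324, 182, 101), (327, 179, 101), (330, 179, 107), (333, 181, 114), (336, 181, 114), (339, 182, 115), (342, 183, 107), (345, 181, 103), (348, 187, 101), (351, 179, 104), (354, 185, 98), (357, 175, 96), (360, 14, 109), (363, 10, 106), (366, 5, 102), (369, 15, 103), (372, 12, 104), (375, 9, 110), (378, 9, 109), (381, 9, 110), (384, 7, 109), (387, 12, 106), (390, 9, 84), (393, 23, 11), (396, 70, 11), (399, 29, 61)]
```

View pics/shaft1.png

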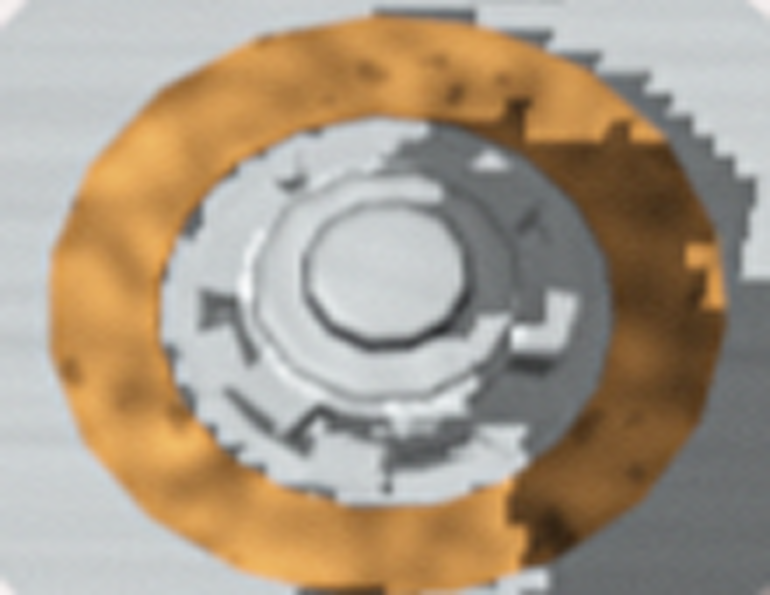

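```bash
python3 - <<'E'
from h import *
c=np.load("w3.npy",allow_pickle=True).item()
print("disc",ray(c,(325.4,93.4),36),"stud",ray(c,(325.3,86.8),76))
L=ray(c,[(308.8,24),(344.6,24),(308,156),(340.2,156)],50);print(L,L.mean(0))
d=L[:2].mean(0)-L[2:].mean(0);print("axis",np.degrees(np.arctan2(d[1],d[0])))
t=get_obs()["tool_pos"];h=ray(c,[(321.1,305.7),(321.5,206),(320.5,238)],t[2]+4);print("hand",h,t)
hsv=cv2.cvtColor(c["image"],cv2.COLOR_RGB2HSV);m=(hsv[...,1]<40)&(hsv[...,2]<130)&(hsv[...,2]>80)
for r in (208,215,225,232,250,265,290,305): 
    u=np.nonzero(m[r,245:400])[0]+245;print(r,u.min(),u.max())
print("hole",[np.nonzero(hsv[250:320,u,1]>150)[0][[0,-1]]+250 for u in (315,321,327)], hsv[225:245,290].tolist()[:2])
E
```

```text
disc [[587.70153982  20.57431082]] stud [[587.53426674  19.68807226]]
[[578.49049555  54.6555574 ]
 [597.86348199  54.67091662]
 [577.72031515 -15.29341314]
 [596.4625061  -15.23826797]] [587.6341997   19.69869823]
axis 89.11061245936752
hand [[586.15821829 -69.33788028]
 [586.19407472 -29.79508148]
 [585.85391039 -41.97245752]] [585.68581618 -73.22007298 141.08174434]
208 295 333
215 309 333
225 309 333
232 309 333
250 282 361
265 265 378
290 252 390
305 252 389
hole [array([270, 317]), array([270, 317]), array([270, 317])] [[0, 4, 248], [0, 4, 248]]
```

```bash
python3 -m handwheel '[[[-0.2,-0.2,0.6],[0.045,0.001,0.0],0.4],[[-0.2,-0.2,0.6],[0.0914,0.0015,0.01],0.4],[[-0.2,-0.2,0.6],[0.0914,0.0015,0.03],0.4],[[-0.2,-0.2,0.6],[0.0914,0.0015,0.055],0.4],[[-0.2,-0.2,0.6],[0.0914,0.0015,0.055],0.4],[[-0.2,-0.2,0.6],[0.0914,0.0015,0.055],0.4]]'; python3 - <<'E'
from h import *
c=capture("wrist");cv2.imwrite("pics/w4.png",c["image"][100:400,150:500,::-1]);np.save("w4.npy",c,allow_pickle=True)
t=get_obs();print(t["tool_pos"],t["tcp_rot"],t["contact_force"])
s=capture("scene");np.save("s4.npy",s,allow_pickle=True);cv2.imwrite("pics/s4.png",cv2.resize(s["image"][200:300,300:412],(784,700))[:,:,::-1])
for i in range(3):
    capture("wrist");print(get_obs()["tool_pos"].round(1))
E
```

```text
time: 4.45
tool_pos: [587.5, 16.8, 87.7]
tcp_rot: [-3.14, 0.001, 1.559]
contact_force: [0.2, -0.2, -0.5]
grip_width: 55.7
finger_force: 30.0
[588.19802964  16.93471697  88.63125388] [3.14136345e+00 6.52002057e-04 1.55892812e+00] [0.77390282 0.07808374 0.17520895]
[588.6  17.3  89.3]
[588.6  17.5  89.2]
[588.5  17.7  89.1]
```

View pics/w4.png

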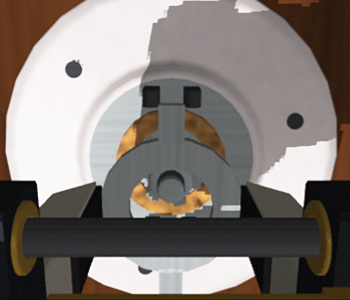

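The ear (mid x≈172 in the crop) lies midway between the far lugs (151, 192), and the stud (173,186) is in the bore. Lateral alignment is good, so I check along y.

```bash
python3 - <<'E'
from h import *
c=np.load("w4.npy",allow_pickle=True).item()
print("ringtop,L,R",ray(c,[(322,238),(253,305),(391,305)],90.5),"stud",ray(c,[(323,285.5)],76),"lugs",ray(c,[(301,195),(342,195)],51))
print("ear near/far",ray(c,[(322.5,200),(322,230)],90.5))
E
```

```text
ringtop,L,R [[588.51175259  46.54978759]
 [560.75121268  19.49270723]
 [615.60205508  18.85290123]] stud [[588.66061388  22.11751625]] lugs [[578.88334597  57.82384076]
 [597.98624679  57.58916279]]
ear near/far [[588.87052733  61.10190182]
 [588.54872909  49.66972573]]
```

```bash
python3 -m handwheel '[[[0,0,0],[0.0,-0.0,0.01],0.4],[[0,0,0],[0,0,0.02],0.4],[[0,0,0],[0,0,0.025],0.4],[[0,0,0],[0,0,0.028],0.4],[[0,0,0],[0,0,0.028],0.4]]'
```

```text
time: 5.2
tool_pos: [587.5, 18.3, 59.2]
tcp_rot: [-3.14, 0.0, 1.561]
contact_force: [-1.2, 1.2, 0.1]
grip_width: 55.4
finger_force: 30.0
```

```bash
python3 -m handwheel '[[[0,0,0],[0.001,0,0.003],0.4],[[0,0,0],[0.001,0,0.005],0.4],[[0,0,0],[0.001,0,0.006],0.4],[[0,0,0],[0.001,0,0.006],0.4]]'; python3 -m handwheel '[[[0,0,0],[0.0,0,0.002],0.4],[[0,0,0],[0.0,0,0.003],0.4],[[0,0,0],[0.0,0,0.003],0.4]]'
```

```text
time: 5.6
tool_pos: [587.8, 19.2, 53.9]
tcp_rot: [-3.141, 0.001, 1.561]
contact_force: [-0.3, -0.2, -1.1]
grip_width: 55.8
finger_force: 30.0
time: 5.9
tool_pos: [587.8, 19.2, 50.8]
tcp_rot: [-3.141, 0.0, 1.561]
contact_force: [0.6, 0.0, -1.3]
grip_width: 55.1
finger_force: 30.0
```

```bash
python3 -m handwheel '[[[0,0,0],[0.0,0,0.004],0.4],[[0,0,0],[0.0,0,0.008],0.4],[[0,0,0],[0,0,0.01],0.4],[[0,0,0],[0,0,0.01],0.4]]'; python3 -m handwheel '[[[0,0,0],[0.0,0,0.001],0.4],[[0,0,0],[0.0,0,0.0015],0.4],[[0,0,0],[0.0,0,0.0015],0.4]]'
```

```text
time: 6.3
tool_pos: [587.6, 19.2, 40.4]
tcp_rot: [-3.14, 0.0, 1.561]
contact_force: [-0.8, -0.3, -0.9]
grip_width: 55.4
finger_force: 30.0
time: 6.6
tool_pos: [587.9, 19.2, 39.5]
tcp_rot: [-3.141, 0.001, 1.561]
contact_force: [-0.8, -0.9, -0.8]
grip_width: 55.1
finger_force: 30.0
```

```bash
python3 -m handwheel '[[[0,0,0],[0.0,0,0.001],0.4],[[0,0,0],[0.0,0,0.0015],0.4],[[0,0,0],[0.0,0,0.0015],0.4]]'; python3 -m handwheel '[[[0,0,0],[0.0,0,0.0],1],[[0,0,0],[0.0,0,0.0],1],[[0,0,0],[0.0,0,0.0],1],[[0,0,0],[0.0,0,0.0],1],[[0,0,0],[0.0,0,0.0],1],[[0,0,0],[0.0,0,0],1],[[0,0,0],[0,0,-0.03],1],[[0,0,0],[0,0,-0.08],1],[[0,0,0],[0,0,-0.12],1],[[0,0,0],[-0.03,0,-0.12],1],[[0,0,0],[-0.06,0,-0.12],1],[[0,0,0],[-0.06,0,-0.12],1]]'
python3 - <<'E'
from h import *
c=capture("wrist");np.save("w5.npy",c,allow_pickle=True)
p=proj(c,[[587.8,20,41]])[0].astype(int);print(p)
x0=max(p[0]-70,0);y0=max(p[1]-65,0)
a=cv2.resize(c["image"][y0:y0+130,x0:x0+140],None,fx=3.5,fy=3.5,interpolation=2)
s=capture("scene");np.save("s5.npy",s,allow_pickle=True);b=cv2.resize(s["image"][225:285,320:390],None,fx=4.4,fy=4.4,interpolation=2)
b=cv2.copyMakeBorder(b,0,max(0,a.shape[0]-b.shape[0]),0,0,0)[:a.shape[0]]
cv2.imwrite("pics/fit5.png",np.hstack([a,b])[:,:,::-1]);print(a.shape,b.shape,x0,y0)
d=s["depth"];go([494.8,254.7,150],90)
E
```

```text
time: 6.9
tool_pos: [588.0, 19.2, 39.3]
tcp_rot: [3.141, 0.001, 1.561]
contact_force: [-2.8, 0.3, 9.2]
grip_width: 55.4
finger_force: 30.0
time: 8.1
tool_pos: [587.4, -43.8, 158.4]
tcp_rot: [3.141, 0.002, 1.558]
contact_force: [0.0, 0.4, -0.2]
grip_width: 91.8
finger_force: 0.0
[319 142]
(455, 490, 3) (455, 308, 3) 249 77
pos [587.2 -41.1 157.9] yaw 89.3 t 8.2 | turn [-0.03  0.01 -0.66] shift [ 0.2947 -0.0958  0.0079] q6 -0.19
```

View pics/fit5.png

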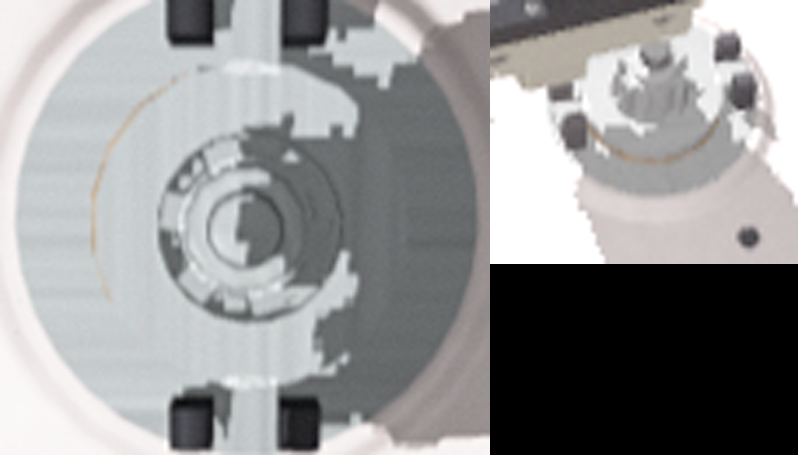

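The separator lies flat, with both ears between their lugs and contact felt at the bottom. The spline tops show at crop (222,152), (172,210) and (200,287). I'll get the spline angle from wrist depth.

```bash
cat >> h.py <<'E'
def cloud(c,u0,u1,v0,v1):
    v,u=np.mgrid[v0:v1,u0:u1];Z=c["depth"][v0:v1,u0:u1].astype(float);k=Z>0
    P=np.c_[((u-c["cx"])/c["fx"]*Z)[k],((v-c["cy"])/c["fy"]*Z)[k],Z[k]]
    T=c["camera_from_world"];return (P-T[:3,3])@T[:3,:3]
def phase(a,w=None): # angle mod 60 by 6-fold circular mean
    z=np.exp(6j*np.radians(a)).mean();return np.degrees(np.angle(z))/6,abs(z)
E
python3 - <<'E'
from h import *
c=np.load("w5.npy",allow_pickle=True).item();P=cloud(c,249,389,77,207)
print(np.percentile(P[:,2],[5,50,95,99.5]))
st=P[(P[:,2]>P[:,2].max()-6)&(np.hypot(P[:,0]-588,P[:,1]-20)<15)];print("stud",len(st),st.mean(0))
zz=P[:,2]
for cen in (st.mean(0)[:2],):
    r=P[:,:2]-cen;R=np.hypot(*r.T);A=np.degrees(np.arctan2(r[:,1],r[:,0]))
    for rr in ((11.3,12.5),(12.5,14),(14,15.5)):
        k=(R>rr[0])&(R<rr[1]);
        h,_=np.histogram(A[k],np.arange(-180,181,12),weights=zz[k]);n,_=np.histogram(A[k],np.arange(-180,181,12));print(rr,(h/np.maximum(n,1)).round(0).astype(int).tolist())
    k=(R>12)&(R<14.3)&(zz>52)&(zz<61);print("phase",phase(A[k]),k.sum())
E
```

```text
[24.09508644 31.15069144 62.83128105 76.49368016]
stud 375 [587.20004193  19.6446865   75.7807537 ]
(11.3, 12.5) [0, 58, 58, 58, 58, 58, 60, 58, 58, 58, 0, 0, 58, 58, 58, 0, 30, 52, 58, 58, 39, 30, 42, 58, 58, 58, 31, 58, 58, 58]
(12.5, 14) [34, 35, 40, 58, 58, 34, 36, 43, 58, 56, 34, 35, 39, 58, 58, 33, 35, 41, 58, 58, 36, 35, 41, 58, 58, 33, 35, 36, 58, 58]
(14, 15.5) [34, 36, 35, 58, 58, 34, 36, 36, 58, 51, 33, 36, 38, 58, 52, 34, 36, 33, 59, 52, 33, 36, 36, 59, 58, 34, 36, 36, 58, 58]
phase (np.float64(-13.031597726913077), np.float64(0.7123964859586899)) 244
```

```bash
python3 -m handwheel '[[[0,0,0],[0.048,-0.014,-0.01],1],[[0,0,0],[0.095,-0.03,-0.012],1],[[0,0,0],[0.14,-0.045,-0.012],1],[[0,0,0],[0.185,-0.06,-0.012],1],[[0,0,0],[0.23,-0.075,-0.012],1],[[0,0,0],[0.275,-0.09,-0.012],1],[[0,0,0],[0.295,-0.096,-0.012],1],[[0,0,0],[0.295,-0.096,-0.012],1],[[0,0,0],[0.295,-0.096,-0.012],1]]'
python3 - <<'E'
from h import *
c=capture("wrist");np.save("w6.npy",c,allow_pickle=True);cv2.imwrite("pics/w6.png",c["image"][:,:,::-1])
p=proj(c,[[494.8,254.7,6]])[0].astype(int);print(p)
im=c["image"][p[1]-70:p[1]+70,p[0]-70:p[0]+70];cv2.imwrite("pics/w6c.png",cv2.resize(im,None,fx=4,fy=4,interpolation=2)[:,:,::-1])
P=cloud(c,p[0]-70,p[0]+70,p[1]-70,p[1]+70);print(np.percentile(P[:,2],[5,50,95]))
t=P[P[:,2]>P[:,2].min()*0+3.5];cen,r=cv2.minEnclosingCircle(t[:,:2].astype(np.float32));print(cen,r,t.mean(0))
q=t[:,:2]-cen;R=np.hypot(*q.T);A=np.degrees(np.arctan2(q[:,1],q[:,0]));k=(R>12)&(R<15.5);print("phase",phase(A[k]),k.sum());print(np.histogram(A[k],np.arange(-180,181,12))[0])
go([*cen,170],90)
E
```

```text
time: 9.1
tool_pos: [493.7, 255.9, 169.7]
tcp_rot: [-3.141, 0.001, 1.563]
contact_force: [0.1, -0.1, -0.0]
grip_width: 91.8
finger_force: 0.0
[322 226]
[-0.93991103  0.36155761  6.3496107 ]
(493.86920166015625, 256.5189208984375) 29.028627395629883 [493.78076552 257.12148692   5.88910767]
phase (np.float64(24.43096336825626), np.float64(0.7340399316790299)) 166
[ 2 13 12  0  0  1 14 12  1  0  1 13 15  1  0  0 12 14  2  0  0 12 15  1
  0  0 14 10  1  0]
pos [494.1 255.1 169.7] yaw 89.5 t 9.15 | turn [-0.04  0.05 -0.54] shift [ 0.0014 -0.0003 -0.0003] q6 0.35
```

View pics/w6c.png

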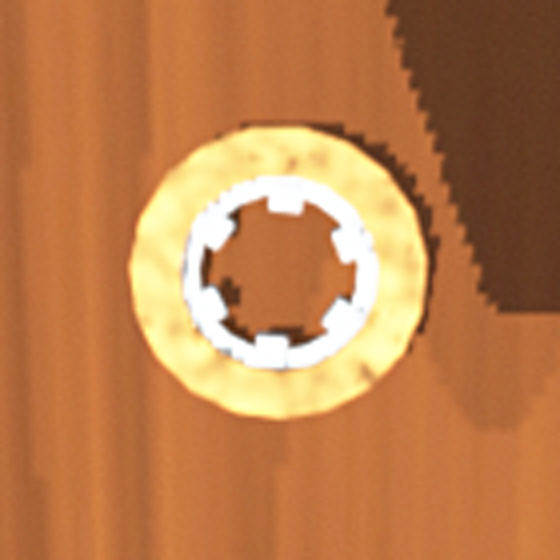

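The disc is at wrist (322,226), with its tooth tops at crop (286,195) and every 60° from there. The tooth phase is 24.4° and the gaps sit at about 17.5°, so I grip at yaw 96.5 and place at 89.5.

```bash
python3 -m handwheel '[[[0,0,-7],[0.0012,-0.0002,0.05],1],[[0,0,-7],[0.0012,-0.0002,0.1],1],[[0,0,-7],[0.0012,-0.0002,0.145],1],[[0,0,-7],[0.0012,-0.0002,0.16],1],[[0,0,-7],[0.0012,-0.0002,0.167],1],[[0,0,-7],[0.0012,-0.0002,0.167],1],[[0,0,-7],[0.0012,-0.0002,0.167],0.4],[[0,0,-7],[0.0012,-0.0002,0.167],0.4],[[0,0,-7],[0.0012,-0.0002,0.167],0.4],[[0,0,-7],[0.0012,-0.0002,0.167],0.4],[[0,0,-7],[0.0012,-0.0002,0.167],0.4],[[0,0,-7],[0.0012,-0.0002,0.167],0.4]]'
python3 -m handwheel '[[[0,0,0],[0,0,0],0.4],[[0,0,0],[0,0,-0.05],0.4],[[0,0,0],[0,0,-0.1],0.4],[[0,0,0],[0,0,-0.15],0.4],[[0,0,0],[0,0,-0.15],0.4]]'
python3 - <<'E'
from h import *
go([588,19,150],89.5)
E
```

```text
time: 10.35
tool_pos: [494.2, 256.5, 3.3]
tcp_rot: [3.141, 0.0, 1.683]
contact_force: [-0.4, 0.4, 3.4]
grip_width: 56.0
finger_force: 30.0
time: 10.85
tool_pos: [497.6, 257.8, 159.8]
tcp_rot: [3.129, -0.003, 1.683]
contact_force: [0.8, 0.4, -0.7]
grip_width: 56.2
finger_force: 30.0
pos [497.6 257.8 159.8] yaw 96.4 t 10.85 | turn [ 0.7  -0.19  6.93] shift [-0.2474  0.0629  0.01  ] q6 0.23
```

```bash
python3 -m handwheel '[[[0,0,1],[-0.047,0.0125,0],0.4],[[0,0,3],[-0.094,0.025,0],0.4],[[0,0,5],[-0.14,0.038,0],0.4],[[0,0,7],[-0.187,0.05,0],0.4],[[0,0,7],[-0.23,0.062,0],0.4],[[0,0,7],[-0.2458,0.0663,0.02],0.4],[[0,0,7],[-0.2458,0.0663,0.05],0.4],[[0,0,7],[-0.2458,0.0663,0.06],0.4],[[0,0,7],[-0.2458,0.0663,0.06],0.4],[[0,0,7],[-0.2458,0.0663,0.06],0.4]]'
python3 - <<'E'
from h import *
for i in range(3): c=capture("wrist");print(get_obs()["tool_pos"].round(1))
go([587.5,19.5,90],89.5);np.save("w7.npy",c,allow_pickle=True)
P=cloud(c,230,410,200,400);z=get_obs()["tool_pos"][2]
t=P[(P[:,2]>z-3)&(P[:,2]<z+8)&(np.hypot(P[:,0]-587.5,P[:,1]-19.5)<27)]
print(len(t),t.mean(0),t.min(0),t.max(0))
o=t[(t[:,2]>z)]
for cen in ((587.5,19.5),(587.5,21)):
    q=t[:,:2]-cen;R=np.hypot(*q.T);A=np.degrees(np.arctan2(q[:,1],q[:,0]));k=(R>12)&(R<15);print("phase",phase(A[k]),k.sum(),np.histogram(A[k],np.arange(-180,181,12))[0])
s=P[(P[:,2]>72)&(P[:,2]<79)&(np.hypot(P[:,0]-587.5,P[:,1]-19.5)<12)];print("stud",len(s),s.mean(0) if len(s) else 0)
cv2.imwrite("pics/w7.png",cv2.resize(c["image"][150:400,190:450],None,fx=3,fy=2.4)[:,:,::-1])
E
```

```text
time: 11.85
tool_pos: [587.7, 20.1, 93.5]
tcp_rot: [3.142, 0.0, 1.562]
contact_force: [0.7, 1.4, 0.8]
grip_width: 55.8
finger_force: 30.0
[588.1  20.1  94.1]
[588.2  20.1  94.3]
[588.2  20.   94.3]
pos [588.2  20.   94.3] yaw 89.5 t 12.0 | turn [ 0.12  0.04 -0.02] shift [-0.0005 -0.0007  0.0043] q6 -0.09
6105 [587.2447303   26.9366347   96.66061984] [560.52953245  -7.44555793  91.4693414 ] [614.48362526  46.44226966  99.2981567 ]
phase (np.float64(11.184943717095381), np.float64(0.62441324376756)) 255 [70  1  0  0  0  0  0  0  0  0  0  0  0  0  0  7 23 19  0  0 16 22  8  0
  4 43 36  4  0  2]
phase (np.float64(14.403356455163248), np.float64(0.6933994510481105)) 388 [48 33  1  0  0  0  0  0  0  0  0  0  0  0  0 24 28 21  0  0 41 46 14  2
  2 50 52 24  2  0]
stud 559 [587.22077034  20.55289812  75.67528622]
```

View pics/w7.png

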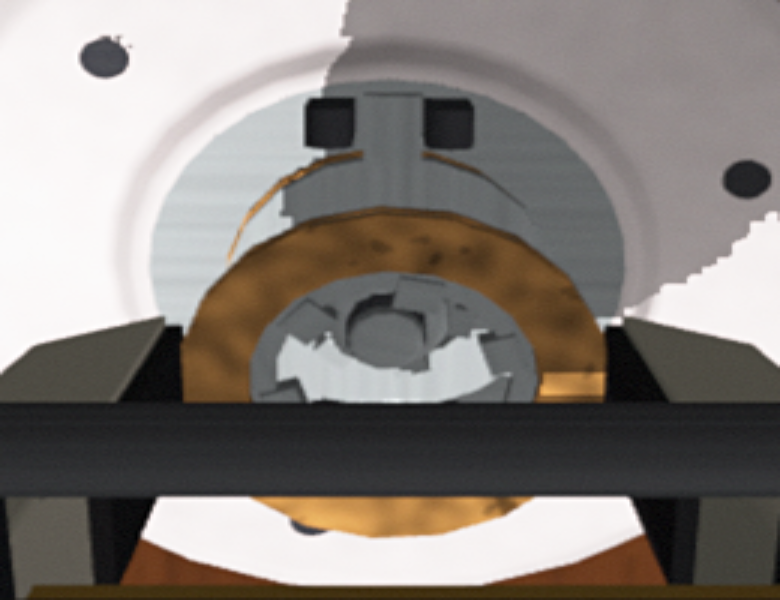

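The disc is over the shaft and the stud (crop 387,330) shows inside the bore. I'll fit the disc centre relative to the stud.

```bash
python3 - <<'E'
from h import *
from scipy.optimize import least_squares
c=np.load("w7.npy",allow_pickle=True).item();P=cloud(c,230,410,190,400)
k=(P[:,2]>95)&(P[:,2]<101)&(abs(P[:,0]-587.3)<24)&(P[:,1]>19);t=P[k]
# outer boundary: max y per x bin
xs=np.arange(565,611,1.5);E=np.array([t[(abs(t[:,0]-x)<.75)][:,:2][np.argmax(t[abs(t[:,0]-x)<.75][:,1])] for x in xs if (abs(t[:,0]-x)<.75).any()])
f=least_squares(lambda p:np.hypot(E[:,0]-p[0],E[:,1]-p[1])-29,[587.5,20],loss="soft_l1");cen=f.x;print("disc",cen,np.abs(f.fun).mean(),"ztop",np.median(t[:,2]))
q=t[:,:2]-cen;R=np.hypot(*q.T);A=np.degrees(np.arctan2(q[:,1],q[:,0]));k=(R>12.3)&(R<15.3)&(A>10)&(A<170);print("phase",phase(A[k]),np.histogram(A[k],np.arange(0,181,6))[0])
E
```

```text
disc [588.27575884  20.14406627] 0.14396432878522208 ztop 96.85615620714884
phase (np.float64(18.150231128315905), np.float64(0.7420666015639116)) [ 0  5 23 22 23  6  0  0  0  0  3 19 19 24 17  1  0  0  0  0  8 20 21 21
 16  0  0  0  0  0]
```

```bash
python3 -m handwheel '[[[0,0,0.8],[0.0004,-0.0008,0.01],0.4],[[0,0,0.8],[0.0004,-0.0008,0.02],0.4],[[0,0,0.8],[0.0004,-0.0008,0.028],0.4],[[0,0,0.8],[0.0004,-0.0008,0.028],0.4]]'; python3 -m handwheel '[[[0,0,0],[0,0,0.002],0.4],[[0,0,0],[0,0,0.004],0.4],[[0,0,0],[0,0,0.006],0.4],[[0,0,0],[0,0,0.006],0.4]]'
```

```text
time: 12.4
tool_pos: [585.5, 20.1, 63.2]
tcp_rot: [-3.138, 0.0, 1.547]
contact_force: [0.1, 0.5, -0.4]
grip_width: 55.9
finger_force: 30.0
time: 12.8
tool_pos: [586.6, 19.9, 58.8]
tcp_rot: [-3.141, 0.001, 1.547]
contact_force: [-0.1, 1.1, -0.5]
grip_width: 56.1
finger_force: 30.0
```

```bash
python3 -m handwheel '[[[0,0,0],[0,0,0.001],0.4],[[0,0,0],[0,0,0.002],0.4],[[0,0,0],[0,0,0.002],0.4]]'
```

```text
time: 13.1
tool_pos: [586.6, 19.9, 56.9]
tcp_rot: [-3.141, 0.001, 1.547]
contact_force: [0.0, -0.8, -1.1]
grip_width: 56.0
finger_force: 30.0
```

No force, and the disc is already below the spline ends, so the teeth are in. I continue down gently.

```bash
python3 -m handwheel '[[[0,0,0],[0,0,0.003],0.4],[[0,0,0],[0,0,0.006],0.4],[[0,0,0],[0,0,0.006],0.4]]'; python3 -m handwheel '[[[0,0,0],[0,0,0.002],0.4],[[0,0,0],[0,0,0.004],0.4],[[0,0,0],[0,0,0.005],0.4],[[0,0,0],[0,0,0.005],0.4]]'
```

```text
time: 13.4
tool_pos: [586.4, 19.9, 50.5]
tcp_rot: [-3.141, 0.001, 1.547]
contact_force: [0.1, -0.2, -0.1]
grip_width: 55.9
finger_force: 30.0
time: 13.8
tool_pos: [586.6, 19.9, 45.8]
tcp_rot: [-3.141, 0.001, 1.547]
contact_force: [0.1, 0.3, -0.6]
grip_width: 55.8
finger_force: 30.0
```

```bash
python3 -m handwheel '[[[0,0,0],[0,0,0.001],0.4],[[0,0,0],[0,0,0.0015],0.4],[[0,0,0],[0,0,0.0015],0.4]]'; python3 -m handwheel '[[[0,0,0],[0,0,0.0005],0.4],[[0,0,0],[0,0,0.0005],0.4]]'
```

```text
time: 14.1
tool_pos: [586.6, 20.0, 44.4]
tcp_rot: [-3.141, 0.0, 1.547]
contact_force: [-0.6, -0.3, -1.0]
grip_width: 55.7
finger_force: 30.0
time: 14.3
tool_pos: [586.7, 20.0, 44.3]
tcp_rot: [-3.141, 0.001, 1.547]
contact_force: [-0.7, -0.1, 2.1]
grip_width: 56.1
finger_force: 30.0
```

```bash
python3 -m handwheel '[[[0,0,0],[0,0,0.0005],0.4],[[0,0,0],[0,0,0.0005],0.4]]'; python3 -m handwheel '[[[0,0,0],[0.0,0,0.0],1],[[0,0,0],[0.0,0,0.0],1],[[0,0,0],[0.0,0,0.0],1],[[0,0,0],[0.0,0,0.0],1],[[0,0,0],[0.0,0,0.0],1],[[0,0,0],[0.0,0,0],1],[[0,0,0],[0,0,-0.03],1],[[0,0,0],[0,0,-0.08],1],[[0,0,0],[0,0,-0.12],1],[[0,0,0],[-0.03,0,-0.12],1],[[0,0,0],[-0.06,0,-0.12],1],[[0,0,0],[-0.06,0,-0.12],1]]'
python3 - <<'E'
from h import *
c=capture("wrist");p=proj(c,[[587.4,20,47]])[0].astype(int);x0=max(p[0]-75,0);y0=max(p[1]-70,0)
cv2.imwrite("pics/fit8.png",cv2.resize(c["image"][y0:y0+140,x0:x0+150],None,fx=4,fy=4,interpolation=2)[:,:,::-1])
P=cloud(c,x0,x0+150,y0,y0+140);q=P[:,:2]-[587.2,19.8];R=np.hypot(*q.T);A=np.degrees(np.arctan2(q[:,1],q[:,0]))
k=(R>18)&(R<27)
for a in range(-180,180,30):
    m=k&(A>=a)&(A<a+30);print(a,np.median(P[m,2]).round(1),end="; ")
m=(R<43)&(R>32)&(abs(q[:,0])<3.5);print("ears",np.median(P[m&(q[:,1]>0),2]),np.median(P[m&(q[:,1]<0),2]))
E
```

```text
time: 14.5
tool_pos: [586.7, 20.0, 44.2]
tcp_rot: [3.141, 0.001, 1.547]
contact_force: [-2.9, 0.0, 6.4]
grip_width: 56.4
finger_force: 30.0
time: 15.7
tool_pos: [585.3, -43.1, 163.9]
tcp_rot: [3.141, 0.002, 1.544]
contact_force: [-0.1, -0.3, 0.2]
grip_width: 91.7
finger_force: 0.0
-180 47.1; -150 47.0; -120 47.1; -90 47.1; -60 47.2; -30 47.1; 0 47.1; 30 47.0; 60 47.2; 90 47.0; 120 47.1; 150 47.0; ears 41.21932574170374 41.080110618086735
```

View pics/fit8.png

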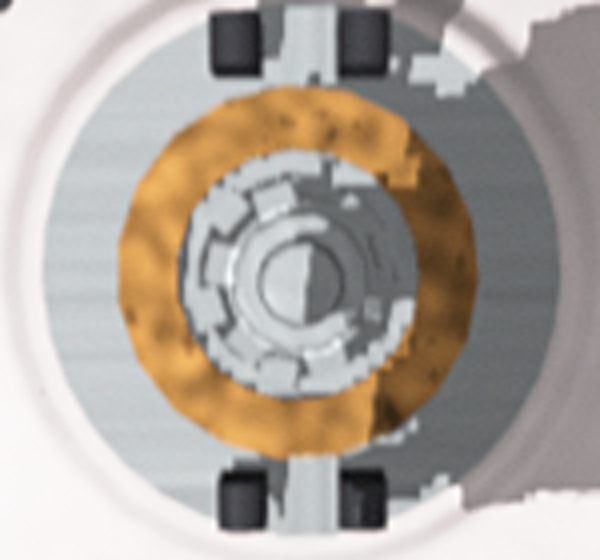

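The disc lies flat with its top at 47 mm all round. The ears are in the slots with their tops at 41 mm, and the teeth sit between the splines around the stud at (302,283).

```bash
python3 -c "
from plant import *
print(close_job())"
```

```text
the job is handed in; nothing more can be done
None
```

The separator and then the second lined disc are fitted flat and fully home on the splined shaft, with no more than 9 N felt while seating them. The gripper has let go and moved clear, no other part was touched, and the job was handed in at about 16 s.

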